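# Lock the fairground section of the model railway with the long T-key

### The job

Take the steel T-key out of its wooden stand, lower it down the deep shaft in the fairground section and, without leaning hard on it, feel for the square stem at the bottom until the key drops fully over it. Turn the stem clockwise to its stop so that the lock bolt is fully across the joint into its keeper, then draw the key out and stand it gently back in its stand. Leave the models and the other loose things where they are.

Things in the scene. Friction and masses are not known exactly. Their poses are not given: they have to be found in the camera images.
- section: Fixed plank-sided layout section (sizes in mm). Origin at table height under the centre of its main part, 200 (x) x 300 (y), top 140 up, 16 high cream fence on three edges. The neighbour section, same height, adjoins beyond a seam at x = +101. The steel-collared shaft, a vertical round hole 34 wide, is at x = -20, y = -30 of this frame.
- shaft_mouth (a point): Centre of the shaft's mouth, at the section's top face, 140 mm above the table; axes as the section's.
- shaft_foot (a point): Point on the shaft's axis 20 mm above the table, 120 below the mouth: the top of a round flange from which a square steel stem stands up 20 mm, 14 across the flats, its top 5 tapering to 7. Axes as the section's, NOT the stem's: the square's angle is unknown, differs every time and can only be felt.
- shaft_axis (a point): Another point on the shaft's axis, at the stem's tip, 40 mm above the table. Flange and stem sit on a spring: they start to give at about 2.5 N, yield 8 mm by about 7.5 N, then are solid. The stem takes 0.08 N m to turn, without spring-back, 1.4 rad clockwise from above, from its unlocked stop to its locked stop; against a stop a clutch slips at 0.25 N m.
- bolt (a joint): Lock bolt: flat steel bar, 50 x 18 x 6 mm, in guides on top of the section, at y = -30 of it; slides along the section's +x over the seam into the keeper. 0 = drawn back (the start), 0.016 m = fully across. The stem drives it, in proportion to its turn: 1.4 rad for the whole travel. It stays where it is left and tells nothing of the angle at which the square stands.
- key: Dark steel T-key, 0.3 kg, upright in the stand. Origin at the centre of its lower end, z up the shank (14 mm diameter), y along the crossbar. Lower end: round socket, 29 mm outside, with a 16 x 16 mm square hole 27 deep, sides parallel to the key's x and y. It drops over the stem within 0.15 rad of alignment, any quarter turn; seated, its lower end rests on the flange.
- key_bar (a point): Centre of the key's crossbar, 165 mm above its lower end; the bar is 90 long (key y), 16 thick (key x), 18 high. Grip it here from above, closing across the 16.
- stand: Fixed wooden block, 90 x 90 x 70 high on a 110 wide foot board, with a round vertical hole 36 wide and 55 deep in the middle, floor of the hole 15 above the table. Origin under its centre at table height. The key stands in the hole on its lower end.
- carousel: loose model carousel, round, 76 across and 52 high, origin under its centre; stands on the section (sizes in mm); leave alone
- kiosk: loose model kiosk with gable roof, about 45 x 54 x 45, origin under its centre; stands on the section (sizes in mm); leave alone
- cottage: loose model cottage with gable roof, about 50 x 52 x 48, origin under its centre; stands on the section (sizes in mm); leave alone
- locomotive: loose model diesel locomotive, 170 long, 38 wide, 62 high, on the table, origin under its centre (sizes in mm); leave alone
- wagon: loose model open wagon, 130 long, 38 wide, 46 high, on the table, origin under its centre (sizes in mm); leave alone
- paint_jar: loose jar of model paint, 44 across, 50 high, on the table, origin under its centre (sizes in mm); leave alone
- screwdriver: loose screwdriver, 180 long, lying on the table (sizes in mm); leave alone
- mug: loose white mug, 80 across, 90 high, on the table, origin under its centre (sizes in mm); leave alone

How it is judged:
By the outcome, as a careful person would: the job done as asked, in the order asked, and still so for the second after the job is handed in, with the robot touching nothing.
It also fails if it takes over 72 s, if anything falls off the work surface, if the arm or the gripper's body presses on something with over 40 N, if the wrist force passes 120 N, or if a joint passes its speed limit or range.

### The arm

A 6-joint arm with a two-finger parallel gripper is mounted at the origin on the work surface. World frame = base frame: x ahead of the robot, y to its left, z up, the work surface at z = 0. Lengths are in m, angles in rad, forces in N, time in s.
With the tool pointing down it reaches from about 0.3 to 0.775 m from the base axis. Payload 14.6 kg.
Tool frame: the origin (TCP) lies at the very end of the fingers, on their centre line; the grasp point (between the pads) lies 19 mm behind it; z points along the fingers, y is the line along which they close (so a half turn about z gives the same grasp; the last joint's range is limited). The gripper opens to 94 mm and grips with 3 to 60 N. Pads are 16 mm wide; open, the fingers measure 119 mm over their backs; the gripper's body (75 mm by 177 mm) begins 78 mm behind the grasp point.
Start: joints at [1.137, 0.3, 1.521, -0, 1.321, -0.067], TCP at [0.197, 0.513, 0.205] pointing down, gripper open.
Joint ranges: [-3.03, 3.03], [-0.79, 2.21], [0.23, 2.52], [-1.04, 4.18], [0, 3.07], [-2.55, 2.55]. Speed limits (rad/s): [2.22, 2.22, 2.57, 3.14, 3.14, 3.14].

### API

Orientations are given as [roll, pitch, yaw] about the fixed x, y, z axes, in that order (R = Rz(yaw) Ry(pitch) Rx(roll)).
In Python, from station import ctrl, cams gives the robot as it stands. The module is installed in compiled form; this text tells all that it offers.
- The arm moves only by the tool arm_command, never from a script. Its argument "plan" is a list that holds one entry, the list of rows, each a list of 7 numbers: the shift along the tool's x, y, z in shares of 500 mm (1.0 is 500 mm), then the turn, a rotation vector about the tool's x, y, z in shares of pi rad (1.0 is pi rad), then the closure, from -1 (fully open) to 1 (shut). A call has 1 to 12 rows; each row is the pose to reach, as a shift and turn from the pose commanded when the call began, along the tool's axes at that moment; what a row does not reach only later rows make up. A row lasts 1/10 s, in which the tool goes at most 50 mm and 8.59 degrees, less where a joint would pass 70% of its speed; a pose out of reach is approached as far as the arm can. A shift or turn number past 1, either way, is cut back to 1. A call with a gripper value outside its range is refused whole. The fingers move at their own pace and stop on an object; "squeeze" is the grip in N (left out, the last holds). Time passes only in rows, so rows that repeat a pose let the fingers close. It gives the time, the measured TCP pose, the force, the opening and the grip force at its end, in the units of the state.
- ctrl.get_obs(): the state, without advancing time (a new reading comes with each control period).
- cams.camera(name): name is "scene" or "top" or "wrist"; returns (picture, depth): 400x640x3 uint8, blue, green, red; 400x640 float32, m along the optical axis (not along the pixel's ray), 0 where there is no reading.
- cams.camera_info(name): a dict with "fx", "fy", "cx", "cy" (pixels), "world_to_cam" (4x4, takes a point from world to camera coordinates). Camera axes: x right, y down, z forward; pixel columns grow to the right and rows downward; lengths in m; the calibration is good to about 2 mm. The wrist camera is an equidistant fisheye: a pixel r from the principal point sees the ray r / f radians off the axis. A picture is of the moment at which its call begins: read the wrist's pose just before it. camera_info takes no time and is no camera call; for the wrist camera it gives the pose at the moment of the call.
- ctrl.hand_in(): hands the job in; it is judged then, once.
The state is a dict: "time_s": time; "qpos": joint angles; "joint_vel": joint speeds; "tau": joint torques, N m; "ee_pos": TCP position; "eef_rot": TCP orientation; "force": force on the tool from outside, world axes, zero at the start; "moment": the same for the moment, N m; "grip_width": finger opening in m; "grip_force": force on a finger pad.
Only numpy, scipy, OpenCV 4.12 (cv2) and the standard library are available. Lean on these libraries where they do the work, as an engineer would, in place of code of your own. Each camera call takes 0.05 s, during which the arm holds its last target. There are 200 camera calls.

## Working session

There is one attempt and no reset: what is moved stays moved. The work goes in short steps, Python scripts to look and compute and a tool call to move; the robot and the scene stay as the last step left them, time stands still between calls to the robot, and variables do not carry over. Pictures are saved under pics/ and viewed, at most 10 in all, crops included, and the job is handed in when it is done.

Besides the shell and the picture viewer there is one more tool, called in YAML: its name, and indented under it one key for each argument. arm_command: Moves the arm, as the interface text tells. Its arguments: {"type":"object","properties":{"plan":{"type":"array"},"squeeze":{"type":"number"}},"required":["plan"]}

```bash
mkdir -p pics; python3 - <<'E'
from station import ctrl,cams
import cv2,numpy as np
print(ctrl.get_obs())
for n in("scene","top"):
    p,d=cams.camera(n);cv2.imwrite(f"pics/{n}0.png",p);np.save(f"{n}d.npy",d);i=cams.camera_info(n);print(n,i);np.save(f"{n}i.npy",i,allow_pickle=True)
E
```

```text
{'time_s': 0.0, 'qpos': array([ 1.13735123e+00,  3.00476827e-01,  1.52160515e+00, -5.62810281e-06,
        1.32067748e+00, -6.65952172e-02]), 'joint_vel': array([ 0.00087293,  0.00150205,  0.00143827,  0.00026537,  0.00058868,
       -0.00127166]), 'tau': array([-2.81206761e-03, -5.31792963e+01, -3.52740705e+01,  7.06576556e-02,
        2.44012027e-02, -7.07105005e-05]), 'ee_pos': array([0.19716129, 0.51316016, 0.204873  ]), 'eef_rot': array([-3.14042808e+00, -7.22065924e-05,  2.77474413e+00]), 'force': array([ 0.52132374, -0.14859268,  0.66485646]), 'moment': array([-0.0305395 , -0.04782973,  0.0206104 ]), 'grip_force': 0.0, 'grip_width': 0.09373021650105014}
scene {'fx': 502.53115521490275, 'fy': 502.53115521490275, 'cx': 313.08832328974273, 'cy': 194.7264587228141, 'world_to_cam': array([[ 0.40991832,  0.91201459, -0.01401291, -0.125872  ],
       [ 0.56026357, -0.26388244, -0.78515654, -0.23271109],
       [-0.71977198,  0.31399913, -0.61913879,  1.97380761],
       [ 0.        ,  0.        ,  0.        ,  1.        ]])}
top {'fx': 419.6554153743051, 'fy': 419.6554153743051, 'cx': 319.7640806441208, 'cy': 192.71816005564912, 'world_to_cam': array([[-0.01653917, -0.99981063,  0.01025461, -0.10180027],
       [-0.98239148,  0.0143404 , -0.18628294,  0.57322077],
       [ 0.18610061, -0.013155  , -0.98244262,  1.18388628],
       [ 0.        ,  0.        ,  0.        ,  1.        ]])}
```

View pics/top0.png

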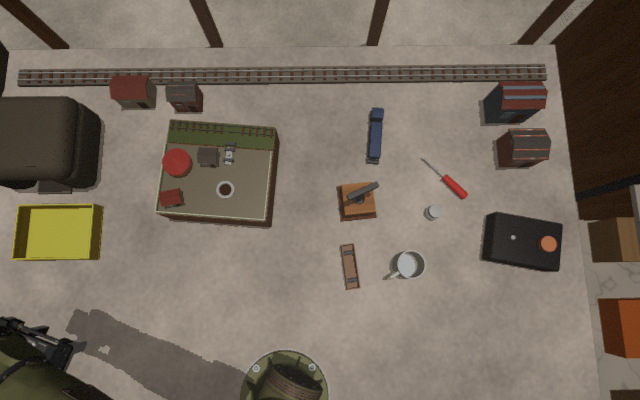

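View pics/scene0.png

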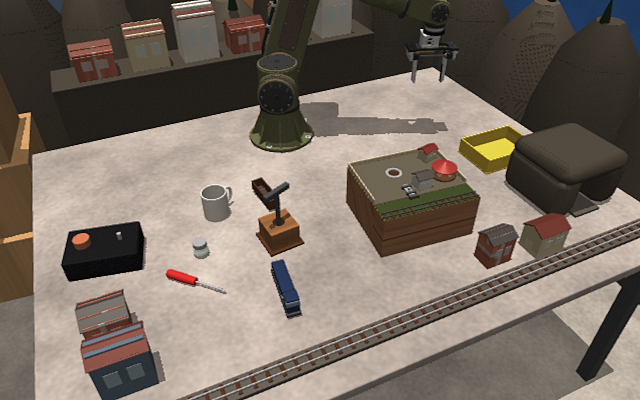

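The top view shows the section around (218,172), the shaft mouth at (225,189), the bolt at (229,153), the stand at (358,200) and the key bar from about (346,198) to (377,184). The scene view agrees. Next I measure these with depth.

```bash
cat > h.py <<'E'
import numpy as np,cv2
def cloud(d,i):
    v,u=np.mgrid[:400,:640];c=np.stack([(u-i['cx'])/i['fx']*d,(v-i['cy'])/i['fy']*d,d],-1)
    M=i['world_to_cam'];return (c-M[:3,3])@M[:3,:3]
E
python3 - <<'E'
from h import *
i=np.load('topi.npy',allow_pickle=True).item();d=np.load('topd.npy');P=cloud(d,i)
p=cv2.imread('pics/top0.png')
def box(m,n):
    q=P[m];print(n,len(q),'mean',q.mean(0).round(4))
    r=cv2.minAreaRect((q[:,:2]*1000).astype(np.float32));print('  rect',r)
v,u=np.mgrid[:400,:640];z=P[...,2]
R=lambda a,b,c,e:(u>a)&(u<b)&(v>c)&(v<e)
m=R(330,390,170,225)
q=z[m];print(np.histogram(q,bins=np.arange(0,.22,.01)))
box(m&(z>.15)&(z<.2),'bar');box(m&(z>.06)&(z<.076),'standtop');
mm=m&(z>.15);
print('table z',np.median(z[R(440,480,300,340)]))
s=R(140,290,110,235)
print(np.histogram(z[s],bins=np.arange(0,.22,.01)))
box(s&(z>.13),'section all');box(s&(z>.132)&(z<.146),'top')
# shaft ring & hole
h=R(212,238,178,202)
for k in range(180,200):print(k,' '.join('%4d'%(1000*x) for x in z[k,212:240]))
big=cv2.resize(p[110:235,145:395],None,fx=3.2,fy=3.2,interpolation=cv2.INTER_CUBIC);cv2.imwrite('pics/crop.png',big)
E
```

```text
(array([1256,   78,   27,   25,   38,   41,  311,  402,    4,    1,    4,
          4,    1,    2,    3,    0,    1,    9,  148,   67,    0]), array([0.  , 0.01, 0.02, 0.03, 0.04, 0.05, 0.06, 0.07, 0.08, 0.09, 0.1 ,
       0.11, 0.12, 0.13, 0.14, 0.15, 0.16, 0.17, 0.18, 0.19, 0.2 , 0.21]))
bar 225 mean [ 0.5512 -0.2207  0.1882]
  rect ((552.1841430664062, -220.92250061035156), (16.386165618896484, 89.72101593017578), 23.019529342651367)
standtop 705 mean [ 0.5471 -0.2194  0.0702]
  rect ((552.8402709960938, -221.4549102783203), (91.05168914794922, 91.41998291015625), 5.4681596755981445)
table z 0.0004257278798716417
(array([3833,   61,   64,   76,   75,   77,   84,   89,   86,   89,   95,
         94,  107, 1666, 6890,  534,   53,  476,  700,   61,    0]), array([0.  , 0.01, 0.02, 0.03, 0.04, 0.05, 0.06, 0.07, 0.08, 0.09, 0.1 ,
       0.11, 0.12, 0.13, 0.14, 0.15, 0.16, 0.17, 0.18, 0.19, 0.2 , 0.21]))
section all 10457 mean [0.6198 0.1729 0.1557]
  rect ((558.7786865234375, 109.33248901367188), (446.0646667480469, 395.7233581542969), 84.68881225585938)
top 8030 mean [0.6237 0.1615 0.
[... 2292 characters left out ...]
 140  142  145  145  147  142  144  143  145   73  146  142  144  144  141  141  143  138  139  142  141  136  142  141  142
196  142  137  143  141  145  142  142  144  147  140  143  142  144  142  144  145  142  139  139  144  141  136  138  143  141  145  138  144
197  142  143  142  139  142  141  147  140  142  141  138  145  141  145  144  141  142  139  142  142  146  141  143  141  142  142  143  143
198  141  140  141  139  135  142  141  141  142  143  138 1270  145  138  145  143  142  139  141  141  144  141  141  139  144  139  141  141
199  142  138  139  143  143  142  139  145  141  142  142  141  141  139  139  140  144  143  137  142  142  140  140  140  141  142  145  140
```

View pics/crop.png

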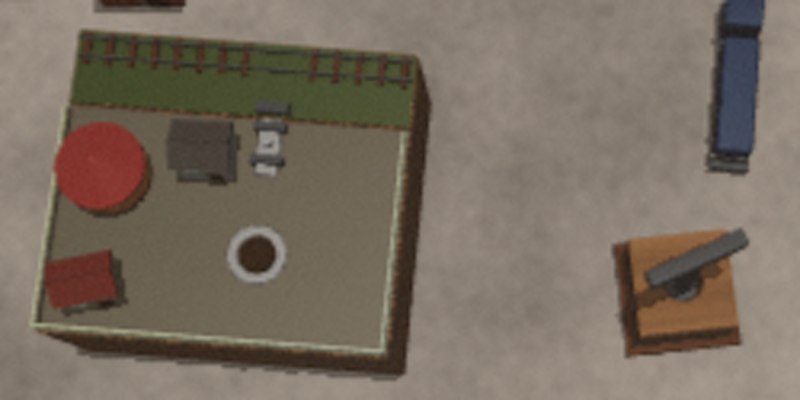

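The crop confirms the layout: the hole is at about (258,254) in the crop, i.e. (225.6,189.4) in full. The kiosk is at (200,148), and the bar lies diagonally across the stand. Next I fit the shaft centre in both fixed cameras.

```bash
cat >> h.py <<'E'
def plane(uv,i,z):
    M=i['world_to_cam'];r=np.c_[(uv[:,0]-i['cx'])/i['fx'],(uv[:,1]-i['cy'])/i['fy'],np.ones(len(uv))]@M[:3,:3]
    c=-M[:3,:3].T@M[:3,3];return c+r*((z-c[2])/r[:,2])[:,None]
def blob(p,mask,i,z,uv):
    n,l,s,c=cv2.connectedComponentsWithStats(mask.astype(np.uint8));k=l[uv[1],uv[0]]
    ct,_=cv2.findContours((l==k).astype(np.uint8),cv2.RETR_EXTERNAL,cv2.CHAIN_APPROX_NONE)
    ct=max(ct,key=len)[:,0].astype(float);q=plane(ct,i,z)[:,:2]*1000
    print('px',s[k],'ell',cv2.fitEllipse(q.astype(np.float32)),'minrect',cv2.minAreaRect(q.astype(np.float32)))
E
python3 - <<'E'
from h import *
for n,uv,w in(('top',(225,189),26),('scene',(394,172),26)):
    i=np.load(n+'i.npy',allow_pickle=True).item();d=np.load(n+'d.npy');P=cloud(d,i);p=cv2.imread(f'pics/{n}0.png')
    g=p.astype(int).sum(2);hsv=cv2.cvtColor(p,cv2.COLOR_BGR2HSV)
    v,u=np.mgrid[:400,:640]
    print(n);
    for k in range(uv[1]-10,uv[1]+11,1):print(' '.join('%3d'%(x//3) for x in g[k,uv[0]-15:uv[0]+16]))
    near=(abs(u-uv[0])<26)&(abs(v-uv[1])<22)
    ring=near&(g>390); print('ringpx',ring.sum())
    q=plane(np.c_[u[ring],v[ring]].astype(float),i,.14)[:,:2]*1000
    print('ring mean',q.mean(0),'rect',cv2.minAreaRect(q.astype(np.float32)), cv2.minEnclosingCircle(q.astype(np.float32)))
    z=P[...,2];print('toplevel',np.median(z[near]))
    if n=='top':
        def bx(nm,m):
            q=P[m];print(nm,m.sum(),cv2.minAreaRect((q[:,:2]*1000).astype(np.float32)),q[:,2].max())
        R=lambda a,b,c,e:(u>a)&(u<b)&(v>c)&(v<e)
        bx('kiosk',R(194,219,143,170)&(z>.155));bx('carousel',R(157,195,140,180)&(z>.17));bx('cottage',R(157,188,184,212)&(z>.162))
        bx('bolt',R(221,240,138,168)&(z>.148))
        f=R(240,285,120,225)&(z>.15)&(z<.162);bx('fence right',f)
E
```

```text
top
 95  93  96  95  95  94  94  95  94  97  97  96  97  97  96  97  99  97  97  98  97  97 100  98 100 100  97  99  98  98 101
 93  94  94  97  97  97  95  96  97  96  97  97  96 114 105 102 107 107  92  97  96 101  97  99  98  98  99 101 101  98  99
 95  94  97  95  96  97  96  95  96  95 113 116 131 139 138 136 140 140 138 125  99  97  99 100  98 100  99  98 101  99  98
 93  93  93  95  96  96  97  96  94 114 136 141 145 147 149 146 147 146 145 142 127  97  95  97  96 100  98 101  99  98  99
 95  95  97  96  93  95  95  94 111 136 145 147 149 128 110  99  98 122 144 149 147 142 114  97  98  99 100  99  99 100 100
 95  94  94  95  95  97  96 114 137 147 148 125  98  71  56  54  49  68  88 126 146 150 134 108 100  99  99 100  97  98 100
 94  98  95  96  95  97  92 130 146 146 117  78  50  39  41  42  41  41  46  72 136 150 148 117 101  98  99  99  99 100 100
 94  95  94  94  96  96 102 140 147 126  80  48  42  38  40  45  42  42  40  45 102 140 148 135 107  99  98  98  98 100  99
 94  96  96  96  96  95 115 141 147 101  50  41  40  41  46  44  41  43  40  43  54 136 152 147 112  97 
[... 4547 characters left out ...]
8  97  96  98  96  96  97  99  97  98  98  99  99  97  98  98  99  98  96 100  97
 99  98  97  99 100  98  97  98  98 100  99  98  99  99  98  98  98  99  98  97  98  97  98  97  99  99  99  98  98  99  98
 98  98  98  96  97  98  96  98  98  98  96  99  99  98  97  99  99  99  99  98  97  98  98  99  99  98  99  98  98  98 101
 98  98  98 100  99  98  99  99 100  98  97  97  97  98  99  99  98  97  98  99  99  98  99  97  97  98  96  96  97  99  98
ringpx 275
ring mean [508.5711389  165.85308047] rect ((549.9180908203125, 145.98944091796875), (129.46795654296875, 222.7678680419922), 63.50136947631836) ((549.9180908203125, 145.98944091796875), 128.82894897460938)
toplevel 0.14432546163729146
```

Units first: shifts go in shares of 500 mm and turns go in shares of pi rad. So -478 mm / 500 = -0.956, -188 mm / 500 = -0.376, 0.8 rad / 3.1416 = 0.2546.

arm_command:
  plan:
    - [[0, 0, -0.1, 0, 0, 0, -1], [-0.08, -0.034, -0.2, 0, 0, 0.0318, -1], [-0.17, -0.072, -0.27, 0, 0, 0.0637, -1], [-0.26, -0.11, -0.27, 0, 0, 0.0955, -1], [-0.35, -0.15, -0.27, 0, 0, 0.1273, -1], [-0.44, -0.188, -0.27, 0, 0, 0.1592, -1], [-0.53, -0.226, -0.27, 0, 0, 0.191, -1], [-0.62, -0.266, -0.27, 0, 0, 0.2228, -1], [-0.71, -0.304, -0.27, 0, 0, 0.2546, -1], [-0.8, -0.342, -0.27, 0, 0, 0.2546, -1], [-0.88, -0.376, -0.27, 0, 0, 0.2546, -1], [-0.956, -0.408, -0.27, 0, 0, 0.2546, -1]]

```text
time_s: 1.3
ee_pos: [0.5714, 0.1497, 0.3402]
eef_rot: [-3.141, -0.0, 1.975]
force: [1.1, 1.0, -0.5]
grip_width: 0.0942
grip_force: 0.0
```

```bash
python3 - <<'E'
from h import *
from station import ctrl,cams
o=ctrl.get_obs();print(o['time_s'],o['ee_pos'],o['eef_rot'],o['qpos'],o['force'])
i=cams.camera_info('wrist');print({k:i[k] for k in i});p,d=cams.camera('wrist');cv2.imwrite('pics/w1.png',p)
np.save('w1i.npy',i,allow_pickle=True);np.save('w1d.npy',d)
# models from top
i=np.load('topi.npy',allow_pickle=True).item();d=np.load('topd.npy');P=cloud(d,i);z=P[...,2];v,u=np.mgrid[:400,:640]
R=lambda a,b,c,e:(u>a)&(u<b)&(v>c)&(v<e)&(z<.21)
for nm,m in(('kiosk',R(194,219,143,170)&(z>.16)),('car',R(157,195,140,180)&(z>.17)),('cott',R(157,188,184,212)&(z>.165)),('bolt',R(222,240,143,168)&(z>.147))):
    q=P[m];print(nm,m.sum(),cv2.minAreaRect((q[:,:2]*1000).astype(np.float32)),np.percentile(q[:,2],98))
i=np.load('scenei.npy',allow_pickle=True).item();d=np.load('scened.npy');P=cloud(d,i);z=P[...,2]
p=cv2.imread('pics/scene0.png');g=p.mean(2)
for nm,m in(('ring',(g>125)&(abs(u-394)<11)&(abs(v-172)<8)),('hole',(g<100)&(abs(u-393.5)<8)&(abs(v-172)<5))):
    q=plane(np.c_[u[m],v[m]].astype(float),i,.14)[:,:2]*1000
    print(nm,m.sum(),q.mean(0),cv2.minAreaRect(q.astype(np.float32)))
m=(z>.18)&(z<.2)&(abs(u-275)<30)&(abs(v-195)<25);q=P[m];print('bar',m.sum(),cv2.minAreaRect((q[:,:2]*1000).astype(np.float32)),np.percentile(q[:,2],95))
m=(z>.063)&(z<.074)&(abs(u-280)<40)&(abs(v-230)<35);q=P[m];print('stand',m.sum(),cv2.minAreaRect((q[:,:2]*1000).astype(np.float32)))
E
```

```text
1.3 [0.57143659 0.14971181 0.34017199] [-3.14113398e+00 -1.28264714e-04  1.97458532e+00] [ 1.94221518e-01  3.37530542e-01  1.16584180e+00  3.01070125e-05
  1.63869563e+00 -2.09565471e-01] [ 1.13035824  0.96306125 -0.51634136]
{'fx': 309.70691628693146, 'fy': 309.70691628693146, 'cx': 321.5398592689403, 'cy': 197.19317819831375, 'world_to_cam': array([[ 9.19675426e-01,  3.92679107e-01,  4.78859134e-04,
        -5.85315536e-01],
       [ 3.82129354e-01, -8.95246784e-01,  2.29151376e-01,
        -1.38744917e-01],
       [ 9.04116545e-02, -2.10561903e-01, -9.73390681e-01,
         5.00240646e-01],
       [ 0.00000000e+00,  0.00000000e+00,  0.00000000e+00,
         1.00000000e+00]])}
kiosk 341 ((655.884765625, 192.03382873535156), (52.00740051269531, 45.84257888793945), 88.20088958740234) 0.19160297983250563
car 603 ((641.5582885742188, 277.4488220214844), (73.69590759277344, 73.86494445800781), 89.97666931152344) 0.19269698228273133
cott 321 ((543.5482788085938, 285.8151550292969), (41.4962043762207, 54.06678009033203), 10.58976936340332) 0.18947613312908534
bolt 134 ((661.1133422851562, 138.92889404296875), (68.75767517089844, 35.049381256103516), 7.498857021331787) 0.15679996491255874
ring 82 [562.02435052 155.45061993] ((563.2008666992188, 154.43475341796875), (49.220516204833984, 46.88538360595703), 64.66034698486328)
hole 57 [562.68966749 156.36075173] ((561.5350341796875, 156.86073303222656), (49.975345611572266, 41.79764175415039), 64.66033172607422)
bar 190 ((553.0888061523438, -219.4169464111328), (20.462448120117188, 91.3898696899414), 22.436450958251953) 0.19399928248904594
stand 504 ((552.57177734375, -219.28785705566406), (97.15078735351562, 91.71923828125), 5.85694694519043)
```

View pics/w1.png

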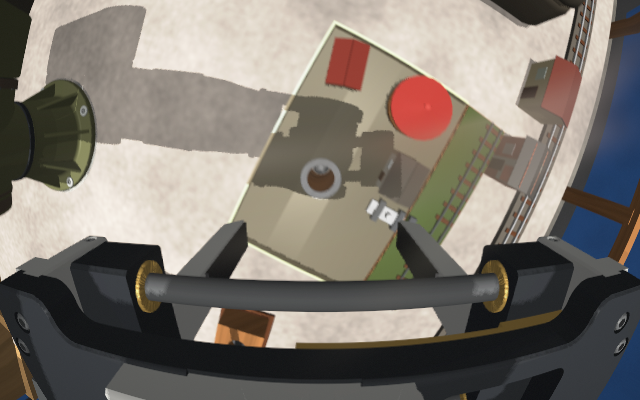

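The wrist view shows the collar at about (321,178), the bolt at (385,212), the kiosk at (402,175) and the stand at (243,330). I refine the shaft centre from the edges in this image and in the top and scene images.

```bash
cat >> h.py <<'E'
def edgepts(p,i,fish,uv,w,z):
    g=cv2.cvtColor(p,cv2.COLOR_BGR2GRAY);e=cv2.Canny(g,40,110)
    v,u=np.nonzero(e);k=(abs(u-uv[0])<w)&(abs(v-uv[1])<w);q=np.c_[u[k],v[k]].astype(float)
    if fish:
        K=np.array([[i['fx'],0,i['cx']],[0,i['fy'],i['cy']],[0,0,1]])
        q=cv2.fisheye.undistortPoints(q[:,None],K,np.zeros(4),P=K)[:,0]
    return plane(q,i,z)[:,:2]*1000
def circ(q,c0,r1=17,span=12):
    best=(-1,)
    for x in np.arange(c0[0]-span,c0[0]+span,.5):
        for y in np.arange(c0[1]-span,c0[1]+span,.5):
            r=np.hypot(q[:,0]-x,q[:,1]-y);s=np.exp(-((r-r1)/1.2)**2).sum()
            for r2 in np.arange(20,26,.5):
                t=s+np.exp(-((r-r2)/1.2)**2).sum()
                if t>best[0]:best=(t,x,y,r2)
    return best
E
python3 - <<'E'
from h import *
for n,f,uv,w in(('w1',1,(321,177),26),('top',0,(225,189),14),('scene',0,(394,172),14)):
    i=np.load(n+'i.npy',allow_pickle=True).item();p=cv2.imread('pics/'+(n if f else n+'0')+'.png')
    q=edgepts(p,i,f,uv,w,.141);print(n,len(q),circ(q,(567,152)))
    if f:
        print(np.round(plane(np.array([[0.,0]]),i,.141),3))
i=np.load('w1i.npy',allow_pickle=True).item();M=i['world_to_cam'];d=np.load('w1d.npy')
print('depth near ring',d[150:205:6,300],)
E
```

```text
w1 339 (np.float64(189.5577754756366), np.float64(570.5), np.float64(151.0), np.float64(25.0))
[[0.172 0.195 0.141]]
top 104 (np.float64(65.44361725363119), np.float64(569.5), np.float64(150.0), np.float64(25.0))
scene 82 (np.float64(34.01514711694154), np.float64(563.5), np.float64(155.0), np.float64(25.5))
depth near ring [0.37484047 0.3767086  0.37785327 0.37964544 0.37970638 0.3833868
 0.38365158 0.3868388  0.38815725 0.39056   ]
```

Converted, -333 mm / 500 = -0.666, -292 mm / 500 = -0.584.

arm_command:
  plan:
    - [[-0.076, -0.038, 0, 0, 0, 0, -1], [-0.16, -0.078, 0, 0, 0, 0, -1], [-0.244, -0.12, 0, 0, 0, 0, -1], [-0.33, -0.162, 0, 0, 0, 0, -1], [-0.416, -0.204, 0, 0, 0, 0, -1], [-0.5, -0.244, 0, 0, 0, 0, -1], [-0.584, -0.286, 0, 0, 0, 0, -1], [-0.666, -0.326, 0.04, 0, 0, 0, -1], [-0.666, -0.326, 0.08, 0, 0, 0, -1], [-0.666, -0.326, 0.08, 0, 0, 0, -1], [-0.666, -0.326, 0.08, 0, 0, 0, -1], [-0.666, -0.326, 0.08, 0, 0, 0, -1]]

```text
time_s: 2.55
ee_pos: [0.5518, -0.2179, 0.3018]
eef_rot: [3.14, 0.001, 1.976]
force: [-0.5, -0.1, 0.7]
grip_width: 0.094
grip_force: 0.0
```

```bash
python3 - <<'E'
from h import *
from station import ctrl,cams
o=ctrl.get_obs();print(o['time_s'],o['ee_pos'],o['eef_rot'],o['qpos'],o['force'],o['moment'])
i=cams.camera_info('wrist');p,d=cams.camera('wrist');cv2.imwrite('pics/w2.png',p)
np.save('w2i.npy',i,allow_pickle=True);np.save('w2d.npy',d)
K=np.array([[i['fx'],0,i['cx']],[0,i['fy'],i['cy']],[0,0,1]])
v,u=np.mgrid[:400,:640]
q=cv2.fisheye.undistortPoints(np.c_[u.ravel(),v.ravel()].astype(float)[:,None],K,np.zeros(4))[:,0].reshape(400,640,2)
c=np.dstack([q*d[...,None],d]);M=i['world_to_cam'];P=(c-M[:3,3])@M[:3,:3];z=P[...,2]
ok=(abs(P[...,0]-.552)<.07)&(abs(P[...,1]+.22)<.07)
for a,b in((.18,.2),(.064,.076)):
    m=ok&(z>a)&(z<b);r=P[m];print(m.sum(),cv2.minAreaRect((r[:,:2]*1000).astype(np.float32)) if m.any() else 0,np.median(r[:,2]), u[m].mean(),v[m].mean())
E
```

```text
2.55 [ 0.55176114 -0.21793656  0.30183595] [3.14041595e+00 1.26609433e-03 1.97607650e+00] [-4.37925176e-01  3.48330007e-01  1.23712183e+00  3.67006502e-05
  1.55441272e+00 -8.43206662e-01] [-0.48198542 -0.09811225  0.6748576 ] [-0.00297813 -0.00276576  0.00395458]
1454 ((551.8981323242188, -219.43780517578125), (15.805619239807129, 88.8434829711914), 23.46265983581543) 0.18834716449436512 320.23521320495183 193.1767537826685
3231 ((552.4705810546875, -219.7808837890625), (91.38511657714844, 91.45020294189453), 5.16359806060791) 0.06958862966588855 320.74775611265864 174.223150727329
```

View pics/w2.png

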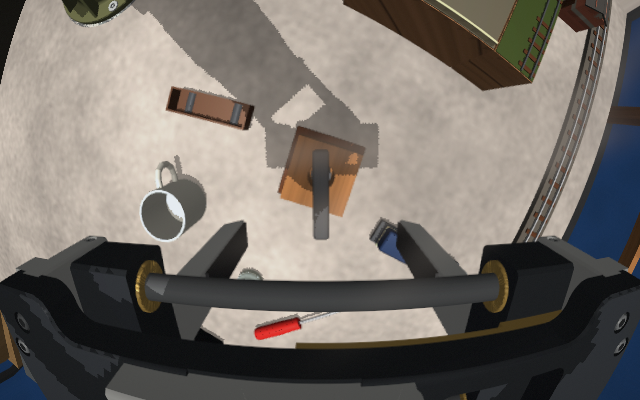

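The bar is centred under the gripper at (321,195), closing across the 16, with the stand clear around it. I descend in steps.

Converted, 80 mm / 500 = 0.16, 60 mm / 500 = 0.12.

arm_command:
  plan:
    - [[0, 0, 0.06, 0, 0, 0, -1], [0, 0, 0.12, 0, 0, 0, -1], [0, 0, 0.16, 0, 0, 0, -1], [0, 0, 0.16, 0, 0, 0, -1], [0, 0, 0.16, 0, 0, 0, -1], [0, 0, 0.16, 0, 0, 0, -1]]

```text
time_s: 3.2
ee_pos: [0.552, -0.2187, 0.2224]
eef_rot: [3.14, 0.002, 1.975]
force: [1.2, 0.6, 0.4]
grip_width: 0.0942
grip_force: 0.0
```

Converted, 61 mm / 500 = 0.122, 55 mm / 500 = 0.11.

arm_command:
  plan:
    - [[-0.002, 0, 0.04, 0, 0, 0, -1], [-0.002, 0, 0.08, 0, 0, 0, -1], [-0.002, 0, 0.11, 0, 0, 0, -1], [-0.002, 0, 0.122, 0, 0, 0, -1], [-0.002, 0, 0.122, 0, 0, 0, -1], [-0.002, 0, 0.122, 0, 0, 0, 0], [-0.002, 0, 0.122, 0, 0, 0, 0.5], [-0.002, 0, 0.122, 0, 0, 0, 1], [-0.002, 0, 0.122, 0, 0, 0, 1], [-0.002, 0, 0.122, 0, 0, 0, 1], [-0.002, 0, 0.122, 0, 0, 0, 1], [-0.002, 0, 0.122, 0, 0, 0, 1]]
  squeeze: 45

```text
time_s: 4.4
ee_pos: [0.5517, -0.2196, 0.1594]
eef_rot: [-3.142, -0.0, 1.975]
force: [-0.5, 0.4, -0.2]
grip_width: 0.0413
grip_force: 0.0
```

```bash
python3 -c "
from station import ctrl
o=ctrl.get_obs();print(o)"
```

```text
{'time_s': 4.4, 'qpos': array([-4.40507190e-01,  4.35826046e-01,  1.44545251e+00,  3.02359771e-05,
        1.26035682e+00, -8.44531522e-01]), 'joint_vel': array([ 0.00042857, -0.00157414,  0.00104478,  0.00199278,  0.00118258,
       -0.00071764]), 'tau': array([ 2.05390090e-03, -6.00058150e+01, -3.44431722e+01,  3.57189635e-02,
        6.81393337e-02,  4.30392447e-05]), 'ee_pos': array([ 0.55170613, -0.21960305,  0.15944782]), 'eef_rot': array([-3.14158581e+00, -5.10616850e-05,  1.97481142e+00]), 'force': array([-0.47719493,  0.37558562, -0.15174859]), 'moment': array([-0.05019593, -0.008392  ,  0.04854575]), 'grip_force': 0.0, 'grip_width': 0.04126381520061518}
```

Converted, -1 mm / 500 = -0.002.

arm_command:
  plan:
    - [[0, 0, -0.002, 0, 0, 0, 1], [0, 0, -0.002, 0, 0, 0, 1], [0, 0, -0.002, 0, 0, 0, 1], [0, 0, -0.002, 0, 0, 0, 1], [0, 0, -0.002, 0, 0, 0, 1], [0, 0, -0.002, 0, 0, 0, 1], [0, 0, -0.002, 0, 0, 0, 1]]

```text
time_s: 5.1
ee_pos: [0.5517, -0.2196, 0.1604]
eef_rot: [3.142, -0.0, 1.975]
force: [0.7, -0.8, 0.6]
grip_width: 0.0157
grip_force: 45.0
```

Converted, -165 mm / 500 = -0.33, -140 mm / 500 = -0.28.

arm_command:
  plan:
    - [[0, 0, -0.02, 0, 0, 0, 1], [0, 0, -0.06, 0, 0, 0, 1], [0, 0, -0.11, 0, 0, 0, 1], [0, 0, -0.16, 0, 0, 0, 1], [0, 0, -0.22, 0, 0, 0, 1], [0, 0, -0.28, 0, 0, 0, 1], [0, 0, -0.33, 0, 0, 0, 1], [0, 0, -0.33, 0, 0, 0, 1], [0, 0, -0.33, 0, 0, 0, 1]]

```text
time_s: 6.0
ee_pos: [0.5516, -0.2195, 0.3246]
eef_rot: [-3.141, -0.001, 1.975]
force: [0.3, 0.3, -4.1]
grip_width: 0.0158
grip_force: 45.0
```

Converted, 333 mm / 500 = 0.666, 315 mm / 500 = 0.63.

arm_command:
  plan:
    - [[0.04, 0.02, 0, 0, 0, 0, 1], [0.11, 0.054, 0, 0, 0, 0, 1], [0.18, 0.088, 0, 0, 0, 0, 1], [0.26, 0.128, 0, 0, 0, 0, 1], [0.34, 0.166, 0, 0, 0, 0, 1], [0.42, 0.206, 0, 0, 0, 0, 1], [0.5, 0.244, 0, 0, 0, 0, 1], [0.57, 0.278, 0, 0, 0, 0, 1], [0.63, 0.308, 0, 0, 0, 0, 1], [0.666, 0.326, 0, 0, 0, 0, 1], [0.666, 0.326, 0, 0, 0, 0, 1], [0.666, 0.326, 0, 0, 0, 0, 1]]

```text
time_s: 7.2
ee_pos: [0.5703, 0.1505, 0.3238]
eef_rot: [-3.139, -0.0, 1.975]
force: [-0.3, -0.0, -3.5]
grip_width: 0.0155
grip_force: 45.0
```

```bash
python3 - <<'E'
from h import *
from station import ctrl,cams
o=ctrl.get_obs();print(o['time_s'],o['ee_pos'],o['eef_rot'],o['qpos'],o['force'],o['moment'],o['grip_width'],o['grip_force'])
i=cams.camera_info('wrist');p,d=cams.camera('wrist');cv2.imwrite('pics/w3.png',p)
np.save('w3i.npy',i,allow_pickle=True);np.save('w3d.npy',d)
E
```

```text
7.2 [0.5703479  0.15050574 0.3237786 ] [-3.13900238e+00 -3.22748727e-04  1.97542531e+00] [ 1.96016953e-01  3.38547162e-01  1.20102374e+00 -2.20825976e-04
  1.60462270e+00 -2.08619629e-01] [-0.34308829 -0.01857989 -3.49647544] [-0.05899346 -0.01746762 -0.04490592] 0.015524340578138833 44.99307990074158
```

View pics/w3.png

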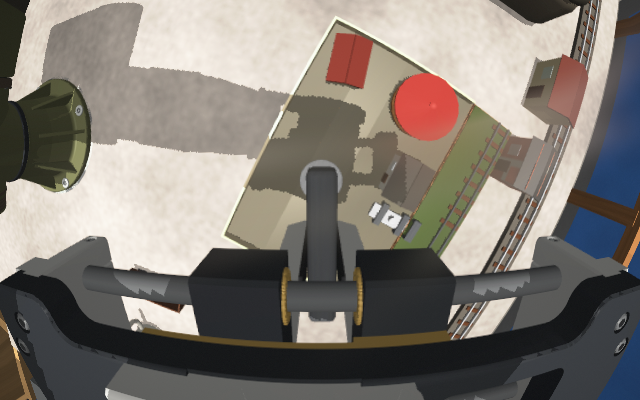

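The wrist view shows the bar's front end over the collar at (321,178), consistent with the key being centred above the shaft. I lower the key to just inside the mouth first.

Converted, 45 mm / 500 = 0.09, 43 mm / 500 = 0.086.

arm_command:
  plan:
    - [[0, 0, 0.03, 0, 0, 0, 1], [0, 0, 0.056, 0, 0, 0, 1], [0, 0, 0.068, 0, 0, 0, 1], [0, 0, 0.074, 0, 0, 0, 1], [0, 0, 0.08, 0, 0, 0, 1], [0, 0, 0.086, 0, 0, 0, 1], [0, 0, 0.09, 0, 0, 0, 1], [0, 0, 0.09, 0, 0, 0, 1]]

```text
time_s: 8.05
ee_pos: [0.5706, 0.1507, 0.2803]
eef_rot: [-3.141, -0.0, 1.975]
force: [0.4, -0.3, -3.8]
grip_width: 0.0156
grip_force: 45.0
```

arm_command:
  plan:
    - [[0, 0, 0.012, 0, 0, 0, 1], [0, 0, 0.024, 0, 0, 0, 1], [0, 0, 0.04, 0, 0, 0, 1], [0, 0, 0.04, 0, 0, 0, 1]]

```text
time_s: 8.45
ee_pos: [0.5703, 0.1505, 0.2588]
eef_rot: [-3.139, -0.0, 1.975]
force: [-0.4, 0.5, -2.8]
grip_width: 0.0158
grip_force: 45.0
```

Converted, 66 mm / 500 = 0.132, 60 mm / 500 = 0.12.

arm_command:
  plan:
    - [[0, 0, 0.016, 0, 0, 0, 1], [0, 0, 0.034, 0, 0, 0, 1], [0, 0, 0.052, 0, 0, 0, 1], [0, 0, 0.07, 0, 0, 0, 1], [0, 0, 0.088, 0, 0, 0, 1], [0, 0, 0.104, 0, 0, 0, 1], [0, 0, 0.12, 0, 0, 0, 1], [0, 0, 0.132, 0, 0, 0, 1], [0, 0, 0.132, 0, 0, 0, 1], [0, 0, 0.132, 0, 0, 0, 1]]

```text
time_s: 9.45
ee_pos: [0.5707, 0.1506, 0.1946]
eef_rot: [3.141, 0.0, 1.975]
force: [0.2, 0.6, -4.0]
grip_width: 0.0158
grip_force: 45.0
```

```bash
cat > s.py <<'E'
from station import ctrl
import numpy as np
o=ctrl.get_obs();print(o['time_s'],'low end %.1f'%((o['ee_pos'][2]-.1454)*1e3),'xy',o['ee_pos'][:2].round(4),'F',o['force'].round(2),'M',o['moment'].round(3),'q',o['qpos'].round(3),'yaw',o['eef_rot'].round(3))
E
python3 s.py
```

```text
9.45 low end 49.2 xy [0.5707 0.1506] F [ 0.17  0.59 -3.97] M [ 0.029  0.277 -0.015] q [ 0.196  0.398  1.415  0.     1.329 -0.208] yaw [3.141 0.    1.975]
```

Converted, 12 mm / 500 = 0.024, 11 mm / 500 = 0.022.

arm_command:
  plan:
    - [[0, 0, 0.006, 0, 0, 0, 1], [0, 0, 0.012, 0, 0, 0, 1], [0, 0, 0.016, 0, 0, 0, 1], [0, 0, 0.02, 0, 0, 0, 1], [0, 0, 0.022, 0, 0, 0, 1], [0, 0, 0.024, 0, 0, 0, 1], [0, 0, 0.024, 0, 0, 0, 1]]

```text
time_s: 10.15
ee_pos: [0.5707, 0.1506, 0.1825]
eef_rot: [3.141, 0.0, 1.975]
force: [-0.2, 0.8, -2.5]
grip_width: 0.0155
grip_force: 45.0
```

```bash
python3 s.py
```

```text
10.15 low end 37.1 xy [0.5707 0.1506] F [-0.16  0.79 -2.48] M [ 0.115  0.221 -0.013] q [ 0.196  0.408  1.43   0.     1.304 -0.208] yaw [3.141 0.    1.975]
```

Converted, -0.8 mm / 500 = -0.0016, -0.4 mm / 500 = -0.0008.

arm_command:
  plan:
    - [[0.0008, -0.0008, 0, 0, 0, 0, 1], [0.0016, -0.0016, 0, 0, 0, 0, 1], [0.0016, -0.0016, 0, 0, 0, 0, 1], [0.0016, -0.0016, 0, 0, 0, 0, 1]]

```text
time_s: 10.55
ee_pos: [0.5696, 0.151, 0.1824]
eef_rot: [-3.142, 0.0, 1.975]
force: [0.0, 0.3, -2.8]
grip_width: 0.0157
grip_force: 45.0
```

```bash
python3 s.py
```

```text
10.55 low end 37.0 xy [0.5696 0.151 ] F [ 0.01  0.28 -2.76] M [ 0.009  0.016 -0.039] q [ 0.197  0.406  1.433 -0.     1.303 -0.207] yaw [-3.142  0.     1.975]
```

Converted, 3 mm / 500 = 0.006, 2 mm / 500 = 0.004.

arm_command:
  plan:
    - [[0, 0, 0.002, 0, 0, 0, 1], [0, 0, 0.004, 0, 0, 0, 1], [0, 0, 0.006, 0, 0, 0, 1], [0, 0, 0.006, 0, 0, 0, 1]]

```text
time_s: 10.95
ee_pos: [0.5697, 0.1511, 0.1795]
eef_rot: [3.141, -0.0, 1.975]
force: [-0.2, 1.5, 0.1]
grip_width: 0.0157
grip_force: 45.0
```

```bash
python3 s.py
```

```text
10.95 low end 34.1 xy [0.5697 0.1511] F [-0.17  1.48  0.09] M [0.127 0.22  0.002] q [ 0.197  0.408  1.436  0.     1.297 -0.207] yaw [ 3.141 -0.     1.975]
```

Converted, -0.6 mm / 500 = -0.0012.

arm_command:
  plan:
    - [[0.0012, -0.0012, 0, 0, 0, 0, 1], [0.0012, -0.0012, 0, 0, 0, 0, 1], [0.0012, -0.0012, 0, 0, 0, 0, 1]]

```text
time_s: 11.25
ee_pos: [0.5689, 0.1514, 0.1795]
eef_rot: [3.141, 0.0, 1.975]
force: [0.2, 1.2, 0.3]
grip_width: 0.0153
grip_force: 45.0
```

```bash
python3 s.py
```

```text
11.25 low end 34.1 xy [0.5689 0.1514] F [0.23 1.24 0.26] M [0.174 0.051 0.027] q [ 0.198  0.407  1.439  0.     1.296 -0.206] yaw [3.141 0.    1.975]
```

Converted, 0.6 mm / 500 = 0.0012, 0.2 mm / 500 = 0.0004, -0.15 rad / 3.1416 = -0.0477.

arm_command:
  plan:
    - [[0.0012, 0.0004, 0, 0, 0, 0, 1], [0.0012, 0.0004, 0, 0, 0, -0.0159, 1], [0.0012, 0.0004, 0, 0, 0, -0.0318, 1], [0.0012, 0.0004, 0, 0, 0, -0.0477, 1], [0.0012, 0.0004, 0, 0, 0, -0.0477, 1]]

```text
time_s: 11.75
ee_pos: [0.5687, 0.152, 0.1794]
eef_rot: [-3.141, 0.0, 2.126]
force: [-1.3, 0.9, 0.1]
grip_width: 0.0158
grip_force: 45.0
```

```bash
python3 s.py
```

```text
11.75 low end 34.0 xy [0.5687 0.152 ] F [-1.32  0.93  0.09] M [ 0.021  0.251 -0.035] q [ 0.199  0.407  1.438 -0.     1.297 -0.356] yaw [-3.141  0.     2.126]
```

Converted, -0.15 rad / 3.1416 = -0.0477.

arm_command:
  plan:
    - [[0, 0, 0, 0, 0, -0.0159, 1], [0, 0, 0, 0, 0, -0.0318, 1], [0, 0, 0, 0, 0, -0.0477, 1], [0, 0, 0, 0, 0, -0.0477, 1]]

```text
time_s: 12.15
ee_pos: [0.5687, 0.152, 0.1794]
eef_rot: [-3.141, -0.0, 2.274]
force: [-1.1, 0.7, 0.5]
grip_width: 0.0156
grip_force: 45.0
```

Converted, -0.15 rad / 3.1416 = -0.0477.

arm_command:
  plan:
    - [[0, 0, 0, 0, 0, -0.0159, 1], [0, 0, 0, 0, 0, -0.0318, 1], [0, 0, 0, 0, 0, -0.0477, 1], [0, 0, 0, 0, 0, -0.0477, 1]]

```text
time_s: 12.55
ee_pos: [0.5687, 0.152, 0.1794]
eef_rot: [-3.141, -0.0, 2.423]
force: [-1.0, 0.3, -0.9]
grip_width: 0.0158
grip_force: 45.0
```

```bash
python3 s.py
```

```text
12.55 low end 34.0 xy [0.5687 0.152 ] F [-1.01  0.25 -0.87] M [-0.017  0.316 -0.01 ] q [ 0.199  0.407  1.438 -0.     1.296 -0.654] yaw [-3.141 -0.     2.423]
```

Converted, 0.5 mm / 500 = 0.001, -0.4 mm / 500 = -0.0008, -0.12 rad / 3.1416 = -0.0382.

arm_command:
  plan:
    - [[0.001, -0.0008, 0, 0, 0, 0, 1], [0.001, -0.0008, 0, 0, 0, -0.0127, 1], [0.001, -0.0008, 0, 0, 0, -0.0255, 1], [0.001, -0.0008, 0, 0, 0, -0.0382, 1], [0.001, -0.0008, 0, 0, 0, -0.0382, 1]]

```text
time_s: 13.05
ee_pos: [0.5682, 0.152, 0.1795]
eef_rot: [3.142, 0.0, 2.543]
force: [-1.0, 0.0, 0.3]
grip_width: 0.0156
grip_force: 45.0
```

```bash
python3 s.py
```

```text
13.05 low end 34.1 xy [0.5682 0.152 ] F [-0.96  0.01  0.33] M [-0.     0.143 -0.007] q [ 0.199  0.406  1.44  -0.     1.296 -0.773] yaw [3.142 0.    2.543]
```

Converted, -0.15 rad / 3.1416 = -0.0477.

arm_command:
  plan:
    - [[0, 0, 0, 0, 0, -0.0159, 1], [0, 0, 0, 0, 0, -0.0318, 1], [0, 0, 0, 0, 0, -0.0477, 1], [0, 0, 0, 0, 0, -0.0477, 1]]

```text
time_s: 13.45
ee_pos: [0.5682, 0.152, 0.1795]
eef_rot: [-3.142, 0.0, 2.693]
force: [0.2, 0.6, 0.1]
grip_width: 0.0157
grip_force: 45.0
```

Converted, -0.15 rad / 3.1416 = -0.0477.

arm_command:
  plan:
    - [[0, 0, 0, 0, 0, -0.0159, 1], [0, 0, 0, 0, 0, -0.0318, 1], [0, 0, 0, 0, 0, -0.0477, 1], [0, 0, 0, 0, 0, -0.0477, 1]]

```text
time_s: 13.85
ee_pos: [0.5681, 0.152, 0.1794]
eef_rot: [-3.141, -0.0, 2.843]
force: [-1.6, 1.1, 1.0]
grip_width: 0.0155
grip_force: 45.0
```

```bash
python3 s.py
```

```text
13.85 low end 34.0 xy [0.5681 0.152 ] F [-1.63  1.14  1.04] M [-0.03   0.179 -0.025] q [ 0.199  0.406  1.44  -0.     1.296 -1.073] yaw [-3.141 -0.     2.843]
```

Converted, -0.15 rad / 3.1416 = -0.0477.

arm_command:
  plan:
    - [[0, 0, 0, 0, 0, -0.0159, 1], [0, 0, 0, 0, 0, -0.0318, 1], [0, 0, 0, 0, 0, -0.0477, 1], [0, 0, 0, 0, 0, -0.0477, 1]]

```text
time_s: 14.25
ee_pos: [0.568, 0.1519, 0.1791]
eef_rot: [-3.141, -0.001, 2.992]
force: [-0.6, -0.2, -3.8]
grip_width: 0.0156
grip_force: 45.0
```

Converted, -0.15 rad / 3.1416 = -0.0477.

arm_command:
  plan:
    - [[0, 0, 0, 0, 0, -0.0159, 1], [0, 0, 0, 0, 0, -0.0318, 1], [0, 0, 0, 0, 0, -0.0477, 1], [0, 0, 0, 0, 0, -0.0477, 1]]

```text
time_s: 14.65
ee_pos: [0.5681, 0.152, 0.1792]
eef_rot: [-3.142, -0.0, -3.141]
force: [-1.0, 0.1, -2.5]
grip_width: 0.0157
grip_force: 45.0
```

```bash
python3 s.py
```

```text
14.65 low end 33.8 xy [0.5681 0.152 ] F [-0.98  0.14 -2.53] M [-0.022 -0.018 -0.02 ] q [ 0.199  0.406  1.44   0.     1.296 -1.372] yaw [-3.142 -0.    -3.141]
```

The reaction dropped out between yaw 2.84 and 2.99, so the square is aligned near here. I turn back slightly and lower the key.

Converted, 4.5 mm / 500 = 0.009, 3 mm / 500 = 0.006, 0.06 rad / 3.1416 = 0.0191.

arm_command:
  plan:
    - [[0, 0, 0, 0, 0, 0.0191, 1], [0, 0, 0.003, 0, 0, 0.0191, 1], [0, 0, 0.006, 0, 0, 0.0191, 1], [0, 0, 0.009, 0, 0, 0.0191, 1], [0, 0, 0.009, 0, 0, 0.0191, 1]]

```text
time_s: 15.15
ee_pos: [0.568, 0.152, 0.1746]
eef_rot: [-3.141, -0.0, 3.085]
force: [-0.4, -0.1, -3.5]
grip_width: 0.0155
grip_force: 45.0
```

```bash
python3 s.py
```

```text
15.15 low end 29.2 xy [0.568 0.152] F [-0.41 -0.08 -3.54] M [-0.022  0.01  -0.006] q [ 0.199  0.41   1.446  0.     1.286 -1.315] yaw [-3.141 -0.     3.085]
```

Free and dropping over the stem. I go on down to the flange at 20 mm.

Converted, 8.5 mm / 500 = 0.017, 7.5 mm / 500 = 0.015.

arm_command:
  plan:
    - [[0, 0, 0.004, 0, 0, 0, 1], [0, 0, 0.008, 0, 0, 0, 1], [0, 0, 0.012, 0, 0, 0, 1], [0, 0, 0.015, 0, 0, 0, 1], [0, 0, 0.017, 0, 0, 0, 1], [0, 0, 0.017, 0, 0, 0, 1]]

```text
time_s: 15.75
ee_pos: [0.5681, 0.152, 0.1663]
eef_rot: [-3.142, -0.0, 3.085]
force: [-0.1, -0.0, -3.3]
grip_width: 0.0159
grip_force: 45.0
```

Converted, 1.4 mm / 500 = 0.0028, 0.7 mm / 500 = 0.0014.

arm_command:
  plan:
    - [[0, 0, 0.0014, 0, 0, 0, 1], [0, 0, 0.0028, 0, 0, 0, 1], [0, 0, 0.0028, 0, 0, 0, 1]]

```text
time_s: 16.05
ee_pos: [0.5682, 0.152, 0.1652]
eef_rot: [3.142, 0.0, 3.085]
force: [-0.8, -0.4, -0.7]
grip_width: 0.0158
grip_force: 45.0
```

```bash
python3 s.py
```

```text
16.05 low end 19.8 xy [0.5682 0.152 ] F [-0.78 -0.42 -0.67] M [-0.05   0.181  0.047] q [ 0.199  0.418  1.457 -0.     1.266 -1.315] yaw [3.142 0.    3.085]
```

Seated on the flange (19.8 mm, about 2.6 N). I turn clockwise.

Converted, 0.05 rad / 3.1416 = 0.0159.

arm_command:
  plan:
    - [[0, 0, 0, 0, 0, 0.0159, 1], [0, 0, 0, 0, 0, 0.0382, 1], [0, 0, 0, 0, 0, 0.0637, 1], [0, 0, 0, 0, 0, 0.0891, 1], [0, 0, 0, 0, 0, 0.1146, 1], [0, 0, 0, 0, 0, 0.1401, 1], [0, 0, 0, 0, 0, 0.1592, 1], [0, 0, 0, 0, 0, 0.1592, 1]]

```text
time_s: 16.85
ee_pos: [0.5682, 0.1521, 0.1653]
eef_rot: [3.141, 0.0, 2.584]
force: [-0.8, -0.6, -1.0]
grip_width: 0.0157
grip_force: 45.0
```

```bash
python3 s.py
```

```text
16.85 low end 19.9 xy [0.5682 0.1521] F [-0.8  -0.62 -1.03] M [-0.137  0.304  0.04 ] q [ 0.199  0.418  1.457  0.     1.267 -0.814] yaw [3.141 0.    2.584]
```

Converted, 0.9 rad / 3.1416 = 0.2865.

arm_command:
  plan:
    - [[0, 0, 0, 0, 0, 0.0223, 1], [0, 0, 0, 0, 0, 0.0477, 1], [0, 0, 0, 0, 0, 0.0732, 1], [0, 0, 0, 0, 0, 0.0987, 1], [0, 0, 0, 0, 0, 0.1241, 1], [0, 0, 0, 0, 0, 0.1496, 1], [0, 0, 0, 0, 0, 0.1751, 1], [0, 0, 0, 0, 0, 0.2005, 1], [0, 0, 0, 0, 0, 0.226, 1], [0, 0, 0, 0, 0, 0.2515, 1], [0, 0, 0, 0, 0, 0.2706, 1], [0, 0, 0, 0, 0, 0.2865, 1]]

```text
time_s: 18.05
ee_pos: [0.5684, 0.1521, 0.1653]
eef_rot: [3.141, -0.0, 1.685]
force: [-0.5, 0.4, -0.6]
grip_width: 0.0158
grip_force: 45.0
```

```bash
python3 s.py
```

```text
18.05 low end 19.9 xy [0.5684 0.1521] F [-0.49  0.39 -0.58] M [-0.001  0.072  0.117] q [0.199 0.418 1.456 0.    1.266 0.085] yaw [ 3.141 -0.     1.685]
```

Converted, 0.1 rad / 3.1416 = 0.0318.

arm_command:
  plan:
    - [[0, 0, 0, 0, 0, 0.0159, 1], [0, 0, 0, 0, 0, 0.0318, 1], [0, 0, 0, 0, 0, 0.0318, 1]]

```text
time_s: 18.35
ee_pos: [0.5684, 0.1521, 0.1653]
eef_rot: [3.141, -0.0, 1.586]
force: [1.1, -0.0, -0.7]
grip_width: 0.0157
grip_force: 45.0
```

```bash
python3 s.py
```

```text
18.35 low end 19.9 xy [0.5684 0.1521] F [ 1.1  -0.03 -0.73] M [-0.035  0.033  0.15 ] q [0.199 0.418 1.457 0.    1.266 0.184] yaw [ 3.141 -0.     1.586]
```

Converted, 0.1 rad / 3.1416 = 0.0318.

arm_command:
  plan:
    - [[0, 0, 0, 0, 0, 0.0159, 1], [0, 0, 0, 0, 0, 0.0318, 1], [0, 0, 0, 0, 0, 0.0318, 1]]

```text
time_s: 18.65
ee_pos: [0.5683, 0.1521, 0.1653]
eef_rot: [3.141, -0.0, 1.487]
force: [0.3, -0.2, -0.2]
grip_width: 0.0155
grip_force: 45.0
```

```bash
python3 s.py
```

```text
18.65 low end 19.9 xy [0.5683 0.1521] F [ 0.33 -0.16 -0.24] M [ 0.035 -0.121  0.214] q [0.199 0.418 1.457 0.    1.266 0.283] yaw [ 3.141 -0.     1.487]
```

Converted, 0.1 rad / 3.1416 = 0.0318.

arm_command:
  plan:
    - [[0, 0, 0, 0, 0, 0.0159, 1], [0, 0, 0, 0, 0, 0.0318, 1], [0, 0, 0, 0, 0, 0.0318, 1]]

```text
time_s: 18.95
ee_pos: [0.5683, 0.1521, 0.1652]
eef_rot: [3.141, -0.0, 1.387]
force: [0.6, 0.4, -0.4]
grip_width: 0.0155
grip_force: 45.0
```

```bash
python3 s.py;python3 - <<'E'
from h import *
from station import cams
ps=[]
for n,(a,b,c,e) in(('top',(130,190,195,265)),('scene',(165,215,385,445))):
    p,_=cams.camera(n);q=cv2.imread(f'pics/{n}0.png')
    f=lambda x:cv2.resize(x[a:b,c:e],(380,290),interpolation=cv2.INTER_CUBIC)
    ps.append(np.hstack([f(q),f(p)]))
cv2.imwrite('pics/bolt.png',np.vstack(ps))
E
```

```text
18.95 low end 19.8 xy [0.5683 0.1521] F [ 0.57  0.39 -0.45] M [-0.012 -0.198  0.185] q [ 0.199  0.418  1.457 -0.     1.266  0.383] yaw [ 3.141 -0.     1.387]
```

View pics/bolt.png

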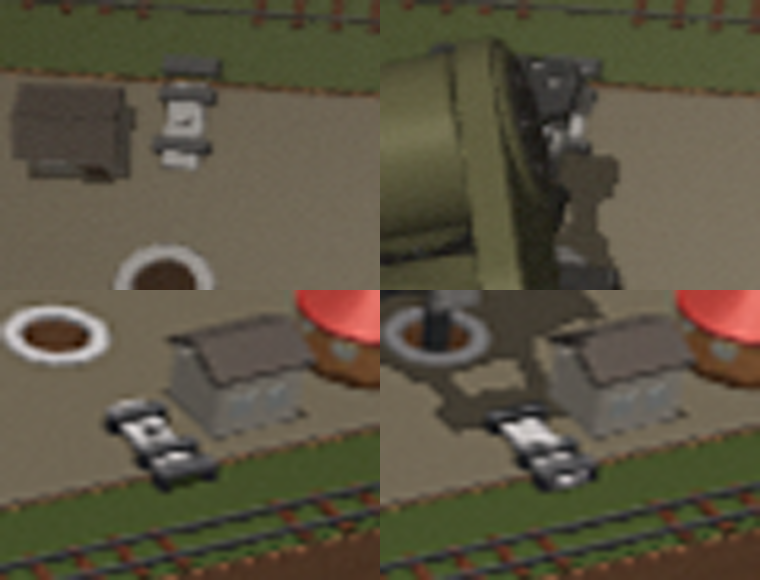

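The bottom-right panel shows the bolt no longer sticking out of the first guide and reaching into the keeper at about (570,478). The torque has levelled near 0.2. I give it one more push to confirm the stop.

Converted, 0.15 rad / 3.1416 = 0.0477.

arm_command:
  plan:
    - [[0, 0, 0, 0, 0, 0.0159, 1], [0, 0, 0, 0, 0, 0.0318, 1], [0, 0, 0, 0, 0, 0.0477, 1]]

```text
time_s: 19.35
ee_pos: [0.5683, 0.152, 0.1652]
eef_rot: [3.141, -0.0, 1.236]
force: [1.4, 0.1, 0.3]
grip_width: 0.0154
grip_force: 45.0
```

```bash
python3 s.py
```

```text
19.35 low end 19.8 xy [0.5683 0.152 ] F [1.37 0.05 0.34] M [ 0.003 -0.241  0.249] q [ 0.199  0.418  1.457 -0.     1.266  0.534] yaw [ 3.141 -0.     1.236]
```

Converted, 0.05 rad / 3.1416 = 0.0159.

arm_command:
  plan:
    - [[0, 0, 0, 0, 0, 0.0159, 1], [0, 0, 0, 0, 0, 0.0318, 1], [0, 0, 0, 0, 0, 0.0318, 1]]

```text
time_s: 19.65
ee_pos: [0.5683, 0.152, 0.1651]
eef_rot: [3.141, -0.0, 1.136]
force: [1.5, -0.6, -0.7]
grip_width: 0.0154
grip_force: 45.0
```

```bash
python3 s.py
```

```text
19.65 low end 19.7 xy [0.5683 0.152 ] F [ 1.5  -0.63 -0.66] M [ 0.01  -0.304  0.214] q [ 0.199  0.418  1.457 -0.     1.266  0.634] yaw [ 3.141 -0.     1.136]
```

The torque plateaus at the stop. I ease back a little to unload, then draw the key straight up.

Converted, 0.5 mm / 500 = 0.001, 0.2 mm / 500 = 0.0004, -0.1 rad / 3.1416 = -0.0318.

arm_command:
  plan:
    - [[0.0004, 0.001, 0, 0, 0, -0.0159, 1], [0.0004, 0.001, 0, 0, 0, -0.0318, 1], [0.0004, 0.001, 0, 0, 0, -0.0318, 1]]

```text
time_s: 19.95
ee_pos: [0.5686, 0.152, 0.165]
eef_rot: [-3.141, 0.0, 1.238]
force: [0.9, 0.5, -1.6]
grip_width: 0.0155
grip_force: 45.0
```

```bash
python3 s.py
```

```text
19.95 low end 19.6 xy [0.5686 0.152 ] F [ 0.91  0.51 -1.55] M [-0.037 -0.002 -0.043] q [0.199 0.419 1.455 0.    1.267 0.532] yaw [-3.141  0.     1.238]
```

Converted, -28 mm / 500 = -0.056, -22 mm / 500 = -0.044.

arm_command:
  plan:
    - [[0, 0, -0.004, 0, 0, 0, 1], [0, 0, -0.01, 0, 0, 0, 1], [0, 0, -0.018, 0, 0, 0, 1], [0, 0, -0.03, 0, 0, 0, 1], [0, 0, -0.044, 0, 0, 0, 1], [0, 0, -0.056, 0, 0, 0, 1], [0, 0, -0.056, 0, 0, 0, 1]]

```text
time_s: 20.65
ee_pos: [0.569, 0.1521, 0.1943]
eef_rot: [3.14, -0.001, 1.235]
force: [-0.2, -0.0, -2.6]
grip_width: 0.0157
grip_force: 45.0
```

```bash
python3 s.py
```

```text
20.65 low end 48.9 xy [0.569  0.1521] F [-0.2  -0.04 -2.62] M [-0.101  0.058 -0.005] q [ 0.199  0.395  1.42  -0.     1.325  0.535] yaw [ 3.140e+00 -1.000e-03  1.235e+00]
```

Converted, -136 mm / 500 = -0.272, -124 mm / 500 = -0.248.

arm_command:
  plan:
    - [[0, 0, -0.016, 0, 0, 0, 1], [0, 0, -0.036, 0, 0, 0, 1], [0, 0, -0.06, 0, 0, 0, 1], [0, 0, -0.084, 0, 0, 0, 1], [0, 0, -0.108, 0, 0, 0, 1], [0, 0, -0.132, 0, 0, 0, 1], [0, 0, -0.156, 0, 0, 0, 1], [0, 0, -0.184, 0, 0, 0, 1], [0, 0, -0.216, 0, 0, 0, 1], [0, 0, -0.248, 0, 0, 0, 1], [0, 0, -0.272, 0, 0, 0, 1], [0, 0, -0.272, 0, 0, 0, 1]]

```text
time_s: 21.85
ee_pos: [0.5691, 0.1521, 0.331]
eef_rot: [3.139, -0.001, 1.235]
force: [-0.4, -0.4, -3.0]
grip_width: 0.016
grip_force: 45.0
```

```bash
python3 s.py; python3 - <<'E'
from h import *
from station import cams
i=cams.camera_info('wrist');p,d=cams.camera('wrist')
K=np.array([[i['fx'],0,i['cx']],[0,i['fy'],i['cy']],[0,0,1]])
v,u=np.mgrid[:400,:640]
q=cv2.fisheye.undistortPoints(np.c_[u.ravel(),v.ravel()].astype(float)[:,None],K,np.zeros(4))[:,0].reshape(400,640,2)
c=np.dstack([q*d[...,None],d]);M=i['world_to_cam'];P=(c-M[:3,3])@M[:3,:3]
m=(abs(P[...,0]-.569)<.06)&(abs(P[...,1]-.152)<.06)&(P[...,2]>.355-.01)&(P[...,2]<.375)
r=P[m];print(m.sum(),np.percentile(r[:,2],[5,50,95]),cv2.minAreaRect((r[:,:2]*1000).astype(np.float32)))
pp,_=cams.camera('scene');pt,_=cams.camera('top')
f=lambda x,a,b,c,e:cv2.resize(x[a:b,c:e],(380,290),interpolation=cv2.INTER_CUBIC)
cv2.imwrite('pics/b2.png',np.hstack([np.vstack([f(pp,165,215,385,445),f(pt,130,190,195,265)]),cv2.resize(p,(400,250)).copy() if 0 else f(p,100,330,160,480).repeat(2,0)[:580]]))
E
```

```text
21.85 low end 185.6 xy [0.5691 0.1521] F [-0.37 -0.44 -3.02] M [0.008 0.029 0.011] q [0.199 0.332 1.194 0.    1.613 0.535] yaw [ 3.139e+00 -1.000e-03  1.235e+00]
4796 [0.35279582 0.35889017 0.36968382] ((571.6524658203125, 152.23165893554688), (89.08063507080078, 39.218162536621094), 84.2375259399414)
```

View pics/b2.png

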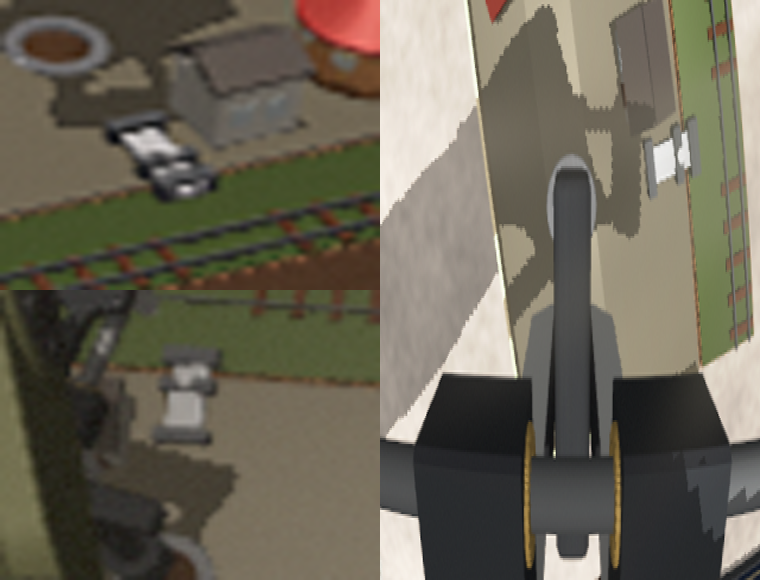

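The bolt now lies inside its guide with its end in the keeper (left panels, about (185,375)), and the key hangs straight in the grip. I return to above the stand at the original yaw.

Converted, -357 mm / 500 = -0.714, -330 mm / 500 = -0.66, -0.74 rad / 3.1416 = -0.2355.

arm_command:
  plan:
    - [[-0.04, 0.012, 0, 0, 0, 0, 1], [-0.11, 0.032, 0, 0, 0, -0.0318, 1], [-0.19, 0.056, 0, 0, 0, -0.0637, 1], [-0.27, 0.08, 0, 0, 0, -0.0955, 1], [-0.35, 0.104, 0, 0, 0, -0.1273, 1], [-0.43, 0.128, 0, 0, 0, -0.1592, 1], [-0.51, 0.152, 0, 0, 0, -0.191, 1], [-0.59, 0.176, 0, 0, 0, -0.2228, 1], [-0.66, 0.196, 0, 0, 0, -0.2355, 1], [-0.714, 0.212, 0, 0, 0, -0.2355, 1], [-0.714, 0.212, 0, 0, 0, -0.2355, 1], [-0.714, 0.212, 0, 0, 0, -0.2355, 1]]

```text
time_s: 23.2
ee_pos: [0.5508, -0.2201, 0.3281]
eef_rot: [-3.141, -0.001, 1.974]
force: [0.5, 0.3, -3.7]
grip_width: 0.0159
grip_force: 45.0
```

Converted, 90 mm / 500 = 0.18, 80 mm / 500 = 0.16.

arm_command:
  plan:
    - [[0, 0, 0.03, 0, 0, 0, 1], [0, 0, 0.07, 0, 0, 0, 1], [0, 0, 0.12, 0, 0, 0, 1], [0, 0, 0.16, 0, 0, 0, 1], [0, 0, 0.18, 0, 0, 0, 1], [0, 0, 0.18, 0, 0, 0, 1], [0, 0, 0.18, 0, 0, 0, 1]]

```text
time_s: 23.9
ee_pos: [0.5514, -0.2196, 0.24]
eef_rot: [3.141, 0.001, 1.975]
force: [-0.7, -0.0, -3.2]
grip_width: 0.0159
grip_force: 45.0
```

```bash
python3 s.py
```

```text
23.9 low end 94.6 xy [ 0.5514 -0.2196] F [-0.69 -0.02 -3.19] M [-0.027  0.013  0.014] q [-0.441  0.375  1.341  0.     1.424 -0.845] yaw [3.141e+00 1.000e-03 1.975e+00]
```

Converted, 35 mm / 500 = 0.07, 32 mm / 500 = 0.064.

arm_command:
  plan:
    - [[0, 0, 0.02, 0, 0, 0, 1], [0, 0, 0.038, 0, 0, 0, 1], [0, 0, 0.052, 0, 0, 0, 1], [0, 0, 0.064, 0, 0, 0, 1], [0, 0, 0.07, 0, 0, 0, 1], [0, 0, 0.07, 0, 0, 0, 1]]

```text
time_s: 24.5
ee_pos: [0.5509, -0.22, 0.2036]
eef_rot: [-3.141, -0.001, 1.975]
force: [-0.8, 0.4, -2.0]
grip_width: 0.0157
grip_force: 45.0
```

Converted, 42 mm / 500 = 0.084, 39 mm / 500 = 0.078.

arm_command:
  plan:
    - [[0, 0, 0.016, 0, 0, 0, 1], [0, 0, 0.034, 0, 0, 0, 1], [0, 0, 0.052, 0, 0, 0, 1], [0, 0, 0.068, 0, 0, 0, 1], [0, 0, 0.078, 0, 0, 0, 1], [0, 0, 0.084, 0, 0, 0, 1], [0, 0, 0.084, 0, 0, 0, 1]]

```text
time_s: 25.2
ee_pos: [0.551, -0.22, 0.1617]
eef_rot: [-3.141, -0.0, 1.975]
force: [-0.0, 0.2, -3.0]
grip_width: 0.0158
grip_force: 45.0
```

```bash
python3 s.py
```

```text
25.2 low end 16.3 xy [ 0.551 -0.22 ] F [-0.02  0.24 -3.03] M [-0.05   0.084  0.07 ] q [-0.442  0.433  1.444 -0.     1.265 -0.846] yaw [-3.141 -0.     1.975]
```

Converted, 1.1 mm / 500 = 0.0022, 0.8 mm / 500 = 0.0016.

arm_command:
  plan:
    - [[0, 0, 0.0008, 0, 0, 0, 1], [0, 0, 0.0016, 0, 0, 0, 1], [0, 0, 0.0022, 0, 0, 0, 1], [0, 0, 0.0022, 0, 0, 0, 1], [0, 0, 0.0022, 0, 0, 0, 1]]

```text
time_s: 25.7
ee_pos: [0.5511, -0.22, 0.161]
eef_rot: [3.141, 0.0, 1.975]
force: [-0.2, -0.0, -3.5]
grip_width: 0.0157
grip_force: 45.0
```

```bash
python3 s.py
```

```text
25.7 low end 15.6 xy [ 0.5511 -0.22  ] F [-0.21 -0.01 -3.5 ] M [-0.051 -0.008 -0.031] q [-0.442  0.433  1.445  0.     1.263 -0.846] yaw [3.141 0.    1.975]
```

Converted, 0.8 mm / 500 = 0.0016, 0.4 mm / 500 = 0.0008.

arm_command:
  plan:
    - [[0, 0, 0.0008, 0, 0, 0, 1], [0, 0, 0.0016, 0, 0, 0, 1], [0, 0, 0.0016, 0, 0, 0, 1], [0, 0, 0.0016, 0, 0, 0, 1]]

```text
time_s: 26.1
ee_pos: [0.5512, -0.2201, 0.1604]
eef_rot: [3.141, 0.0, 1.975]
force: [-1.4, 0.8, 1.4]
grip_width: 0.016
grip_force: 45.0
```

```bash
python3 s.py
```

```text
26.1 low end 15.0 xy [ 0.5512 -0.2201] F [-1.35  0.76  1.36] M [-0.062  0.214 -0.001] q [-0.442  0.434  1.446 -0.     1.261 -0.846] yaw [3.141 0.    1.975]
```

arm_command:
  plan:
    - [[0, 0, 0, 0, 0, 0, 0.6], [0, 0, 0, 0, 0, 0, 0.4], [0, 0, 0, 0, 0, 0, 0.1], [0, 0, 0, 0, 0, 0, -0.2], [0, 0, 0, 0, 0, 0, -0.4], [0, 0, 0, 0, 0, 0, -0.4], [0, 0, 0, 0, 0, 0, -0.4], [0, 0, 0, 0, 0, 0, -0.4]]
  squeeze: 10

```text
time_s: 26.9
ee_pos: [0.5511, -0.22, 0.1601]
eef_rot: [-3.142, -0.0, 1.975]
force: [0.5, 1.3, 0.4]
grip_width: 0.0652
grip_force: 0.0
```

Converted, -160 mm / 500 = -0.32, -130 mm / 500 = -0.26.

arm_command:
  plan:
    - [[0, 0, -0.01, 0, 0, 0, -0.4], [0, 0, -0.04, 0, 0, 0, -0.4], [0, 0, -0.1, 0, 0, 0, -0.4], [0, 0, -0.18, 0, 0, 0, -0.4], [0, 0, -0.26, 0, 0, 0, -0.4], [0, 0, -0.32, 0, 0, 0, -0.4], [0, 0, -0.32, 0, 0, 0, -0.4], [0, 0, -0.32, 0, 0, 0, -0.4]]

```text
time_s: 27.7
ee_pos: [0.551, -0.22, 0.3203]
eef_rot: [3.141, 0.0, 1.975]
force: [1.6, -0.4, -0.4]
grip_width: 0.0655
grip_force: 0.0
```

```bash
python3 s.py; python3 - <<'E'
from h import *
from station import cams
p,d=cams.camera('wrist');s,_=cams.camera('scene')
cv2.imwrite('pics/end.png',np.hstack([cv2.resize(p,(400,300)),cv2.resize(s[100:340,150:500],(400,300))]))
E
```

```text
27.7 low end 174.9 xy [ 0.551 -0.22 ] F [ 1.59 -0.44 -0.4 ] M [-0.062  0.054  0.02 ] q [-0.442  0.345  1.2   -0.     1.596 -0.846] yaw [3.141 0.    1.975]
```

View pics/end.png

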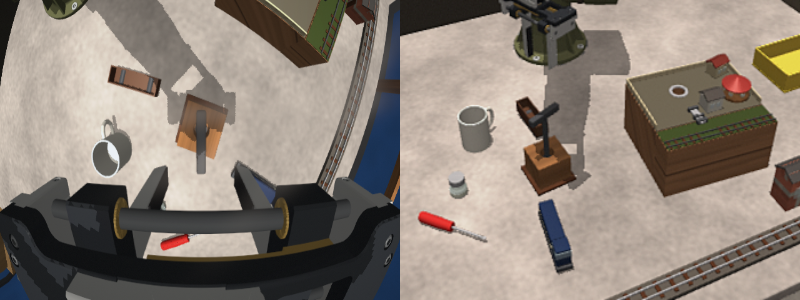

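The key stands upright in its stand (wrist view (200,140), scene view (545,130)). The bolt is across and everything else is in place.

```bash
python3 -c "
from station import ctrl
print(ctrl.hand_in())"
```

```text
the job is handed in; nothing more can be done
None
```

The T-key found the stem and turned it clockwise until the torque levelled off at the stop. The pictures show the bolt across the joint in its keeper, though I did not measure its travel. The key is back upright in its stand, nothing else in the final pictures looks moved, and the job was handed in at about 28 s of the 72 s allowed.

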